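Seat the tapered tap plug so that it holds shut

TASK

Take the tapered plug with the flat lever out of the drying rack and set it into the drain tap of the rinse tank with its lever along the pipe (open). Then, pressing it down firmly but not hard, turn it a quarter turn so that it wedges fully home with the lever straight across the pipe (shut), and let go: it must stay down against the spring beneath it. Leave the other things where they are.

Things in the scene. Friction and masses are not known exactly. Their poses are not given: they have to be found in the camera images.
- tap: The brass drain tap and the steel rinse tank it belongs to, fixed. Origin: under the tap's bore, on the table; z up; y along the level pipe (its centre 45 mm up), from the tank on the -y side to the spout on the +y side (69 mm out). Tank 220 x 240 mm, 103 mm high, its near wall 100 mm from the bore's axis.
- tap_mouth (a point): Centre of the open top of the tap's upright eight-sided brass barrel, 75 mm above the table; the barrel is about 50 mm across. Axes as the tap's: z up along the bore, y along the pipe. The bore is 27 mm wide here and narrows downwards by 3.5 degrees a side.
- ejector (a joint): A sprung disc in the bore: how far it is pushed down, in m (0 free, its spring then giving 1.6 N, 4 N when the plug is home). It meets the plug when the flange is still 13 mm above the mouth, and lifts a plug that is not wedged back to 10 or 11 mm.
- barrel (a joint): How far the tap's barrel is pushed down into its rubber seat, in m: 0 unloaded, 1 mm for each 20 N of downward push. The seat is damaged beyond 1.3 mm, that is by a push of more than 26 N.
- plug_tip (a point): Centre of the cone's lower end. The cone meets the bore all round with the flange 5 mm above the mouth; beyond that it wedges. Pressed without turning it sticks with about 2 mm to go. Pressed with 16 to 20 N while turned (up to 0.5 rad/s, or rocked to and fro; it resists with 0.2 to 0.5 N m) it works down until the flange is home, and holds when let go. Turned unpressed it comes loose.
- plug_flange (a point): The tapered plug, 0.2 kg: brass cone 47 mm long, 28 mm wide at the top, 22 mm at the lower end, under a round flange 42 mm wide, 6 mm thick, with a black flat lever on it. This point is the centre of the flange's underside, where the cone begins. z up (cone down), x along the lever. Fully home the flange is on the barrel's top, within a millimetre, and this point at tap_mouth.
- plug_lever (a point): Middle of the plug's lever, on the plug's axis, 25 mm above the flange's underside. The lever is an upright flat bar 60 mm long (along x), 12 mm thick (along y), from 6 to 40 mm above the flange's underside; it looks the same after half a turn. It can be pinched across its thickness from above.
- rack: White drying rack on the table, 85 x 165 mm, 60 mm high, with two 33 mm holes in its top, 84 mm apart along its y axis; the plug hangs in one by its flange and the stopper in the other. It is fixed. Origin: the centre of its underside.
- stopper_center (a point): A grey stopper with a round ball knob on a 42 mm disc, hanging in the rack's other hole; not needed, to be left alone. The point lies on its axis, 10 mm above the rack's top.
- tub: White wipes tub, 90 mm wide, 130 mm high; to be left alone. Origin: the centre of its underside.
- dish: Small steel dish, 100 mm wide, 35 mm high; to be left alone. Origin: the centre of its underside.
- glasscase: Blue case 60 x 140 x 30 mm lying on the table; to be left alone. Origin: the centre of its underside.
There are look-alikes about, which are no part of the job. Leave any pink look-alike of the part that bears plug_tip alone.

How it is judged:
By the outcome, as a careful person would: the job done as asked, in the order asked, and still so for the second after the job is handed in, with the robot touching nothing.
It also fails if it takes over 56 s, if anything falls off the work surface, if the arm or the gripper's body presses on something with over 40 N, if the wrist force passes 120 N, or if a joint passes its speed limit or range.

ROBOT

A 6-joint arm with a two-finger parallel gripper is mounted at the origin on the work surface. World frame = base frame: x ahead of the robot, y to its left, z up, the work surface at z = 0. Lengths are in mm, angles in rad, forces in N, time in s.
With the tool pointing down it reaches from about 300 to 750 mm from the base axis. Payload 8.5 kg.
Tool frame: the origin (TCP) lies between the finger pads; the fingertips stand 22 mm ahead of it and the grasp point (between the pads) lies 3 mm ahead of it; z points along the fingers, x is the direction in which the jaws open and shut, and the axes are right-handed (so a half turn about z gives the same grasp; the last joint's range is limited). The gripper opens to 85 mm and grips with 20 to 120 N. Pads are 22 mm wide; open, the fingers measure 114 mm over their backs; the gripper's body (76 mm by 85 mm) begins 54 mm behind the grasp point. The pads swing forward as they close: fully open they stand 13 mm farther back than shut.
Start: joints at [-1.451, 0.381, 1.297, -0, 1.464, -0.215], TCP at [180.713, -519.445, 253.322] pointing down, gripper open.
Joint ranges: [-3.11, 3.11], [-0.89, 2.33], [0.22, 2.48], [-1.42, 4.56], [0.17, 2.85], [-2.88, 2.88]. Speed limits (rad/s): [2.39, 2.39, 3.14, 3.14, 3.14, 3.14].

INTERFACE

Orientations are given as a 3x3 rotation matrix whose columns are the frame's x, y, z axes.
In Python, from station import arm gives the robot as it stands. The module is installed in compiled form; this text tells all that it offers.
- The arm moves only by the tool step_arm, never from a script. Its argument "deltas" is a list of rows, each an object of numbers: "dx", "dy", "dz": the shift along the world's x, y, z in cm; "ax", "ay", "az": the turn, a rotation vector about the world's x, y, z in rad. In form: [{"dx": .., "dy": .., "dz": .., "ax": .., "ay": .., "az": ..}, ...]. A call has 1 to 20 rows; each row shifts and turns the pose as measured when the row begins; what a row does not reach is not made up. A row lasts 1/8 s, in which the tool goes at most 62.5 mm and 10.7 degrees, less where a joint would pass 70% of its speed; a pose out of reach is approached as far as the arm can. A call is refused whole if a number of a shift passes 6.25 or a number of a turn 0.188, either way. A call with a gripper value outside its range is refused whole. "fingers" is the closure, from 0 (fully open) to 1 (shut), set as the call begins (left out, the last holds). The fingers move at their own pace and stop on an object; the grip force is fixed at half the most. Time passes only in rows, so rows that do not move let the fingers close. It gives the time, the measured TCP pose, the force and the opening at its end, in the units of the state.
- arm.state(): the state, without advancing time (a new reading comes with each control period).
- arm.get_image(name): name is "scene" or "top"; returns a dict with "color" (480x640x3 uint8, red, green, blue), "range_z" (480x640 float32, mm along the optical axis (not along the pixel's ray), 0 where there is no reading), "fovy" (degrees; the focal length in pixels is half the picture's height over the tangent of half this angle, whatever the lens; pixels are square), "cx", "cy" (the principal point, pixels), "extrinsics" (4x4, takes a point from camera to world coordinates). Camera axes: x right, y up, looking along -z (the intrinsics and any distortion apply to the point x, -y, -z); pixel columns grow to the right and rows downward; lengths in mm; the calibration is good to about 2 mm. A picture is of the moment at which its call begins.
- arm.job_done(): hands the job in, once; it reports no verdict.
The state is a dict: "time_s": time; "q": joint angles; "qvel": joint speeds; "tau": joint torques, N m; "position": TCP position; "orientation": TCP orientation; "wrist_force": force on the tool from outside, world axes, zero at the start; "moment": the same for the moment, N m; "finger_gap": finger opening in mm.
Only numpy, scipy, OpenCV 4.12 (cv2) and the standard library are available. Lean on these libraries where they do the work, as an engineer would, in place of code of your own. Each camera call takes 0.05 s, during which the arm holds its last target. There are 200 camera calls.

## Working session

There is one attempt and no reset: what is moved stays moved. The work goes in short steps, Python scripts to look and compute and a tool call to move; the robot and the scene stay as the last step left them, time stands still between calls to the robot, and variables do not carry over. Pictures are saved under pics/ and viewed, about 8 in all and at most 12, crops included, and the job is handed in when it is done.

Besides the shell and the picture viewer there is one more tool, called after ">>>" by a JSON object that holds its "api" and its "payload". step_arm: Moves the arm, as the interface text tells. Its arguments: {"type":"object","properties":{"deltas":{"type":"array"},"fingers":{"type":"number"}},"required":["deltas"]}

```bash
mkdir -p pics
cat > h.py <<'E'
from station import arm
import numpy as np, cv2
def grab(n):
    d=arm.get_image(n); np.savez(f'{n}.npz',**{k:d[k] for k in d}); return d
def load(n): return np.load(f'{n}.npz')
def world(d,u,v,z=None):
    f=240/np.tan(np.radians(float(d['fovy'])/2)); E=d['extrinsics']
    r=np.array([(u-d['cx'])/f,-(v-d['cy'])/f,-1.0])
    if z is None: return E[:3,:3]@(r*d['range_z'][int(round(v)),int(round(u))])+E[:3,3]
    w=E[:3,:3]@r; return E[:3,3]+w*(z-E[2,3])/w[2]
def crop(d,u0,v0,u1,v1,s,name):
    im=d['color'][v0:v1,u0:u1,::-1]; cv2.imwrite('pics/'+name,cv2.resize(im,None,fx=s,fy=s,interpolation=cv2.INTER_CUBIC))
E
python3 - <<'E'
from h import *
for n in('scene','top'):
    d=grab(n); print(d.keys(),d['fovy'],d['cx'],d['cy'],d['extrinsics'].round(3).tolist()); crop(d,0,0,640,480,1,n+'0.png')
print(arm.state())
E
```

```text
dict_keys(['color', 'range_z', 'fovy', 'cx', 'cy', 'extrinsics']) 43.9305727608647 309.8823049447088 241.2178155629911 [[-0.616, -0.472, 0.631, 1252.726], [0.788, -0.374, 0.489, 606.501], [0.005, 0.799, 0.602, 749.246], [0.0, 0.0, 0.0, 1.0]]
dict_keys(['color', 'range_z', 'fovy', 'cx', 'cy', 'extrinsics']) 46.758741815910334 317.8763366039453 237.94996394112297 [[-0.029, 0.991, -0.132, 481.655], [-0.999, -0.035, -0.041, 56.35], [-0.045, 0.131, 0.99, 974.436], [0.0, 0.0, 0.0, 1.0]]
{'time_s': 0.1, 'q': array([-1.45130645e+00,  3.81152752e-01,  1.29814410e+00,  1.31012644e-05,
        1.46358813e+00, -2.15286338e-01]), 'qvel': array([-1.00220868e-03, -1.18393319e-03, -1.15938005e-03,  3.71787489e-05,
        1.24093616e-04,  4.32715777e-04]), 'tau': array([ 3.74823867e-03, -4.49218512e+01, -2.31658566e+01, -1.52238363e-04,
        3.62280392e-03, -4.01720641e-06]), 'position': array([ 180.68769014, -519.23878072,  252.77432127]), 'orientation': array([[ 3.28556397e-01, -9.44484343e-01, -1.41119775e-04],
       [-9.44483513e-01, -3.28556301e-01,  1.28466615e-03],
       [-1.25971286e-03, -2.88799981e-04, -9.99999165e-01]]), 'wrist_force': array([ 0.62571925, -0.06488338, -0.2343904 ]), 'moment': array([ 0.00908187,  0.020162  , -0.02432884]), 'finger_gap': 85.38305353967102}
```

View pics/scene0.png

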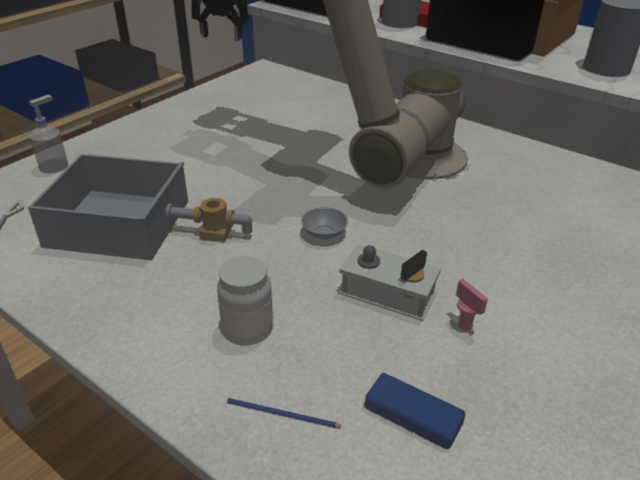

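View pics/top0.png

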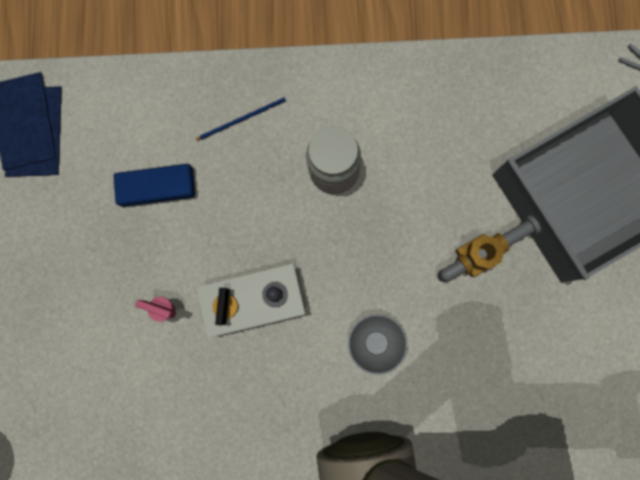

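Candidates in the top image: the black-lever plug in the rack (223,306), the pink look-alike (157,308) and the grey stopper (275,293). I choose the first. The tap is at (487,253). Next, a close crop of the plug and the tap.

Run:
```python
from h import *
d=load('top')
a=d['color'][265:345,190:310,::-1]; b=d['color'][200:300,430:550,::-1]
f=lambda x:cv2.resize(x,None,fx=5,fy=5,interpolation=cv2.INTER_CUBIC)[:400]
cv2.imwrite('pics/c1.png',np.vstack([cv2.resize(a,None,fx=4.0,fy=4.0,interpolation=cv2.INTER_CUBIC)[:280],cv2.resize(b[18:93],None,fx=4.0,fy=4.0,interpolation=cv2.INTER_CUBIC)]))
R=d['range_z']
# point maps
V,U=np.mgrid[0:480,0:640]; f=240/np.tan(np.radians(float(d['fovy'])/2)); E=d['extrinsics']
P=np.stack([(U-d['cx'])/f*R,-(V-d['cy'])/f*R,-R],-1)@E[:3,:3].T+E[:3,3]
P[R==0]=np.nan
s=P[280:335,205:245]; m=(s[...,2]>85)
q=s[m]; print('lever',m.sum(),q.mean(0),np.median(q[:,2]),np.ptp(q,0))
c=d['color'][280:335,205:245].astype(int).max(-1)
q2=s[(c<45)&(s[...,2]>90)]; rc=cv2.minAreaRect(q2[:,:2].astype(np.float32)); print('rect',rc,len(q2),np.median(q2[:,2]))
# pipe + barrel
s=P[200:300,430:550].reshape(-1,3); print('heights barrel', np.nanpercentile(P[235:270,470:505][...,2],[50,80,90,95,99]))
t=P[230:275,465:510]; col=d['color'][230:275,465:510].astype(int)
mk=(t[...,2]>68)&(t[...,2]<85); print('barrel top',mk.sum(),cv2.minEnclosingCircle(t[mk][:,:2].astype(np.float32)),np.median(t[mk][:,2]))
np.save('P.npy',P)
for uv in [(445,275),(455,268),(515,236),(525,230),(535,225),(250,320),(300,240)]: print(uv,P[uv[1],uv[0]].round(1))
```

```text
lever 353 [495.99425234 249.04466968  99.22566503] 100.46742884538094 [58.19263412 17.45553467 19.74938567]
rect ((495.5455627441406, 248.5142822265625), (9.604022026062012, 54.248016357421875), 83.59700012207031) 240 100.53442360515788
heights barrel [72.71019724 76.17639854 76.97625379 77.73797779 78.95528434]
barrel top 661 ((570.8757934570312, -176.9175262451172), 27.672924041748047) 75.60804525765911
(445, 275) [ 535.5 -112.5   55.9]
(455, 268) [ 546.4 -129.2   57. ]
(515, 236) [ 595.6 -229.5   58.4]
(525, 230) [ 605.3 -247.1   56.2]
(535, 225) [ 612.1 -261.7   62.8]
(250, 320) [471.7 209.4  59.6]
(300, 240) [ 6.089e+02  1.283e+02 -2.000e-01]
```

View pics/c1.png

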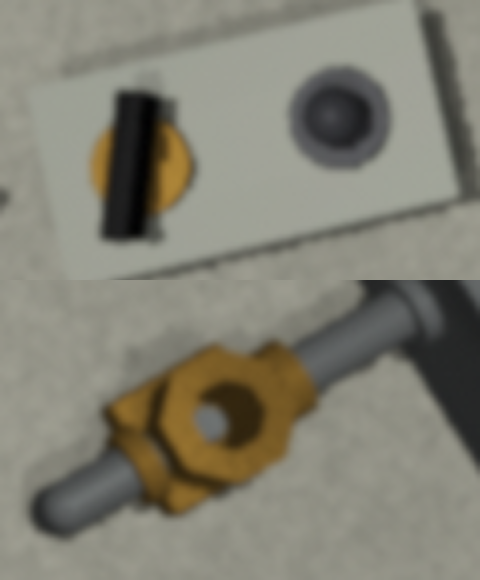

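The black-lever plug hangs by a brass flange: lever top centre at crop (126,166), flange at about (143,165). The barrel's octagon and bore centre at crop (229,415), and the pipe runs from (65,510) to (355,345).

Run:
```python
from h import *
d=load('top');
A=lambda x,y,z:world(d,190+x/4,265+y/4,z)
B=lambda x,y,z:world(d,430+x/4,218+(y-280)/4,z)
print('lever',A(126,166,100),'flange',A(143,165,66))
e=A(118,92,100)-A(103,237,100);print('lever dir',np.degrees(np.arctan2(e[1],e[0])),np.hypot(*e[:2]))
print('stopper',A(340,117,75))
print('mouth',B(229,416,75),'bore',B(228,413,75))
p,q=B(65,510,45),B(355,345,45); e=p-q; print('pipe',p,q,np.degrees(np.arctan2(e[1],e[0])))
P=np.load('P.npy')
# ridge of pipe from depth: highest ridge points
m=(P[...,2]>48)&(P[...,2]<62); 
for sl in [(slice(255,285),slice(438,466)),(slice(222,245),slice(508,530))]:
    t=P[sl][m[sl]]; print(len(t),t.mean(0))
# lever from scene cam
s=load('scene');f=240/np.tan(np.radians(float(s['fovy'])/2));E=s['extrinsics']
def proj(w):
    c=E[:3,:3].T@(np.array(w)-E[:3,3]); return s['cx']-f*c[0]/c[2], s['cy']+f*c[1]/c[2]
def dp(w): print(w,proj(w))
for w in [(495,252,100),(495,252,66),(568,-178,75)]: dp(w)
crops=[cv2.resize(s['color'][v0:v0+60,u0:u0+80,::-1],None,fx=6,fy=6,interpolation=cv2.INTER_CUBIC) for u0,v0 in((375,235),(180,185))]
cv2.imwrite('pics/c2.png',np.vstack(crops)[:, :])
```

```text
lever [494.45658841 247.5952583  100.        ] flange [495.15485295 248.00887339  66.        ]
lever dir -6.311082833112196 56.95624604765035
stopper [511.95713732 165.55225267  75.        ]
mouth [ 569.18440282 -178.43168392   75.        ] bore [ 570.40843678 -178.11771362   75.        ]
pipe [ 535.26344951 -116.49668755   45.        ] [ 600.00652838 -240.03239113   45.        ] 117.65831190485882
355 [ 545.64322571 -126.77650527   54.98275127]
315 [ 602.43036192 -236.24567592   54.92765834]
(495, 252, 100) (np.float64(415.03656646708555), np.float64(257.41154697701717))
(495, 252, 66) (np.float64(412.9220416302161), np.float64(272.2999378228402))
(568, -178, 75) (np.float64(212.6436175377824), np.float64(203.2918674649831))
```

View pics/c2.png

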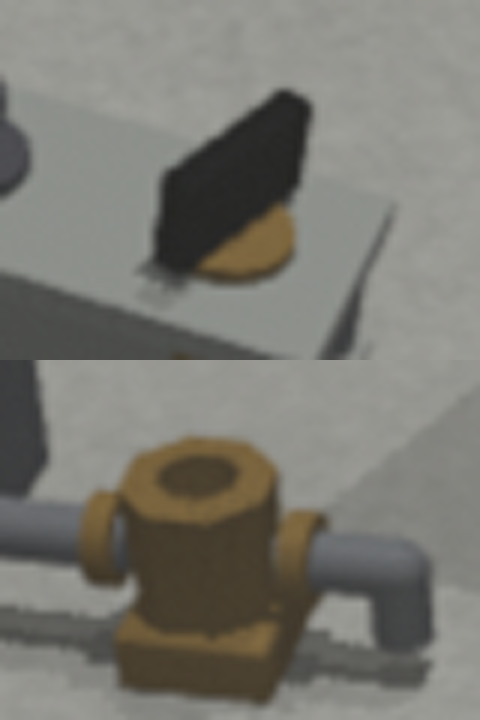

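>>> {"api": "step_arm", "payload": {"deltas": [{"dx":2.1,"dy":5.1,"az":0.18},{"dx":2.1,"dy":5.1,"az":0.18},{"dx":2.1,"dy":5.1,"az":0.18},{"dx":2.1,"dy":5.1,"az":0.18},{"dx":2.1,"dy":5.1,"az":0.18},{"dx":2.1,"dy":5.1,"az":0.18},{"dx":2.1,"dy":5.1,"az":0.18},{"dx":2.1,"dy":5.1,"az":0.18},{"dx":2.1,"dy":5.1,"az":0.18},{"dx":2.1,"dy":5.1,"az":0.18},{"dx":2.1,"dy":5.1,"az":0.18},{"dx":2.1,"dy":5.1,"az":0.18},{"dx":2.1,"dy":5.1,"az":0.18},{"dx":2.1,"dy":5.1,"az":0.18},{"dx":2.1,"dy":5.1,"az":0.18}], "fingers": 0.55}}

```text
invalid input at $.deltas[0]: expected keys dx, dy, dz, ax, ay, az
```

>>> {"api": "step_arm", "payload": {"deltas": [{"dx":2.1,"dy":5.1,"dz":0,"ax":0,"ay":0,"az":0.18},{"dx":2.1,"dy":5.1,"dz":0,"ax":0,"ay":0,"az":0.18},{"dx":2.1,"dy":5.1,"dz":0,"ax":0,"ay":0,"az":0.18},{"dx":2.1,"dy":5.1,"dz":0,"ax":0,"ay":0,"az":0.18},{"dx":2.1,"dy":5.1,"dz":0,"ax":0,"ay":0,"az":0.18},{"dx":2.1,"dy":5.1,"dz":0,"ax":0,"ay":0,"az":0.18},{"dx":2.1,"dy":5.1,"dz":0,"ax":0,"ay":0,"az":0.18},{"dx":2.1,"dy":5.1,"dz":0,"ax":0,"ay":0,"az":0.18},{"dx":2.1,"dy":5.1,"dz":0,"ax":0,"ay":0,"az":0.18},{"dx":2.1,"dy":5.1,"dz":0,"ax":0,"ay":0,"az":0.18},{"dx":2.1,"dy":5.1,"dz":0,"ax":0,"ay":0,"az":0.18},{"dx":2.1,"dy":5.1,"dz":0,"ax":0,"ay":0,"az":0.18},{"dx":2.1,"dy":5.1,"dz":0,"ax":0,"ay":0,"az":0.18},{"dx":2.1,"dy":5.1,"dz":0,"ax":0,"ay":0,"az":0.18},{"dx":2.1,"dy":5.1,"dz":0,"ax":0,"ay":0,"az":0.18}], "fingers": 0.55}}

```text
time_s: 1.98
position: [498.8, 270.3, 249.3]
orientation: [[0.024, 1.0, -0.003], [1.0, -0.024, -0.005], [-0.005, -0.003, -1.0]]
wrist_force: [-0.3, -1.0, 0.7]
finger_gap: 38.4
```

>>> {"api": "step_arm", "payload": {"deltas": [{"dx":-0.3,"dy":-2.2,"dz":-2,"ax":0,"ay":0,"az":-0.08},{"dx":0,"dy":0,"dz":-3,"ax":0,"ay":0,"az":0},{"dx":0,"dy":0,"dz":-1,"ax":0,"ay":0,"az":0},{"dx":0,"dy":0,"dz":0,"ax":0,"ay":0,"az":0}]}}

```text
time_s: 2.48
position: [496.2, 251.8, 186.5]
orientation: [[0.098, 0.995, -0.004], [0.995, -0.098, -0.004], [-0.005, -0.004, -1.0]]
wrist_force: [-0.6, 0.5, -0.3]
finger_gap: 38.9
```

Run:
```python
from h import *
s=arm.state(); print(s['position'],s['orientation'].round(4).tolist(),s['q'].round(3),s['wrist_force'],s['qvel'].round(3))
d=grab('scene')
a=cv2.resize(d['color'][180:300,340:480,::-1],None,fx=5,fy=5,interpolation=cv2.INTER_CUBIC); cv2.imwrite('pics/c3.png',a)
```

```text
[496.19078527 251.79600184 186.49819168] [[0.0977, 0.9952, -0.0042], [0.9952, -0.0977, -0.0042], [-0.0046, -0.0038, -1.0]] [ 0.258  0.451  1.386 -0.003  1.31  -1.214] [-0.61250747  0.45472007 -0.27367223] [ 0.    -0.004 -0.008  0.     0.005  0.001]
```

View pics/c3.png

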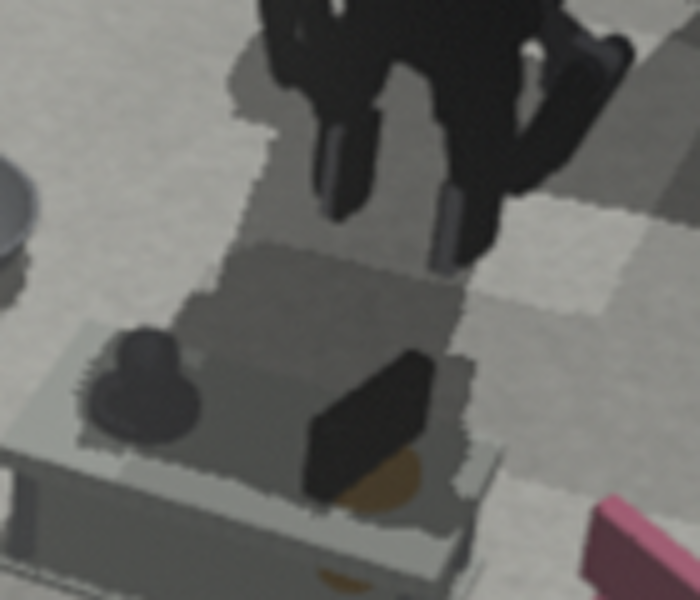

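>>> {"api": "step_arm", "payload": {"deltas": [{"dx":-0.12,"dy":-0.38,"dz":-2.5,"ax":0.004,"ay":-0.004,"az":-0.012},{"dx":0,"dy":0,"dz":-2.5,"ax":0,"ay":0,"az":0},{"dx":0,"dy":0,"dz":-2,"ax":0,"ay":0,"az":0},{"dx":0,"dy":0,"dz":-1,"ax":0,"ay":0,"az":0},{"dx":0,"dy":0,"dz":0,"ax":0,"ay":0,"az":0}]}}

```text
time_s: 3.15
position: [498.1, 248.4, 110.8]
orientation: [[0.11, 0.994, 0.012], [0.994, -0.11, 0.003], [0.004, 0.011, -1.0]]
wrist_force: [0.6, -0.2, -0.4]
finger_gap: 38.3
```

>>> {"api": "step_arm", "payload": {"deltas": [{"dx":-0.3,"dy":0,"dz":-1.0,"ax":-0.003,"ay":0.012,"az":0},{"dx":0,"dy":0,"dz":-0.7,"ax":0,"ay":0,"az":0},{"dx":0,"dy":0,"dz":0,"ax":0,"ay":0,"az":0},{"dx":0,"dy":0,"dz":0,"ax":0,"ay":0,"az":0}]}}

```text
time_s: 3.65
position: [495.8, 248.6, 94.5]
orientation: [[0.11, 0.994, 0.002], [0.994, -0.11, 0.0], [0.001, 0.002, -1.0]]
wrist_force: [0.2, 0.3, 0.3]
finger_gap: 38.8
```

Run:
```python
from h import *
s=arm.state(); print(s['position'],s['orientation'].round(4).tolist(),s['wrist_force'])
d=grab('scene')
a=cv2.resize(d['color'][200:300,360:480,::-1],None,fx=5,fy=5,interpolation=cv2.INTER_CUBIC); cv2.imwrite('pics/c4.png',a)
```

```text
[495.75350693 248.63606087  94.4894835 ] [[0.1103, 0.9939, 0.002], [0.9939, -0.1103, 0.0005], [0.0007, 0.002, -1.0]] [0.24671636 0.26446374 0.34253828]
```

View pics/c4.png

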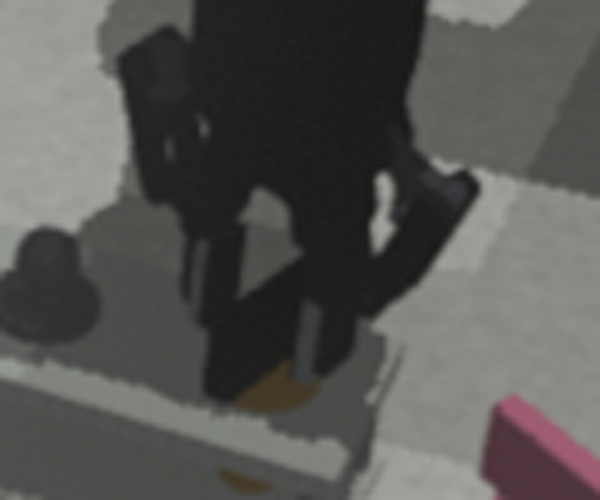

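The lever stands between the fingers, which clear the flange and the stopper. Closing.

>>> {"api": "step_arm", "payload": {"deltas": [{"dx":0,"dy":0,"dz":-0.15,"ax":0,"ay":0,"az":0},{"dx":0,"dy":0,"dz":0,"ax":0,"ay":0,"az":0},{"dx":0,"dy":0,"dz":0,"ax":0,"ay":0,"az":0},{"dx":0,"dy":0,"dz":0,"ax":0,"ay":0,"az":0},{"dx":0,"dy":0,"dz":0,"ax":0,"ay":0,"az":0},{"dx":0,"dy":0,"dz":0,"ax":0,"ay":0,"az":0}], "fingers": 1}}

```text
time_s: 4.45
position: [495.8, 248.7, 93.2]
orientation: [[0.11, 0.994, 0.003], [0.994, -0.11, 0.001], [0.001, 0.002, -1.0]]
wrist_force: [-0.5, 0.4, -0.8]
finger_gap: 11.0
```

>>> {"api": "step_arm", "payload": {"deltas": [{"dx":0,"dy":0,"dz":1,"ax":0,"ay":0,"az":0},{"dx":0,"dy":0,"dz":3,"ax":0,"ay":0,"az":0},{"dx":0,"dy":0,"dz":3,"ax":0,"ay":0,"az":0},{"dx":0,"dy":0,"dz":3,"ax":0,"ay":0,"az":0},{"dx":0,"dy":0,"dz":1,"ax":0,"ay":0,"az":0},{"dx":0,"dy":0,"dz":0,"ax":0,"ay":0,"az":0}]}}

```text
time_s: 5.2
position: [494.6, 248.3, 207.4]
orientation: [[0.11, 0.994, 0.0], [0.994, -0.11, 0.0], [0.0, 0.0, -1.0]]
wrist_force: [-0.9, 0.3, -2.6]
finger_gap: 11.2
```

Wrist load is about 2 N, so the plug is held. Carrying it to the tap.

>>> {"api": "step_arm", "payload": {"deltas": [{"dx":0.5,"dy":-2.5,"dz":0,"ax":0,"ay":0,"az":-0.05},{"dx":0.75,"dy":-4.2,"dz":0,"ax":0,"ay":0,"az":-0.1},{"dx":0.75,"dy":-4.2,"dz":0,"ax":0,"ay":0,"az":-0.1},{"dx":0.75,"dy":-4.2,"dz":0,"ax":0,"ay":0,"az":-0.1},{"dx":0.75,"dy":-4.2,"dz":0,"ax":0,"ay":0,"az":-0.1},{"dx":0.75,"dy":-4.2,"dz":0,"ax":0,"ay":0,"az":-0.1},{"dx":0.75,"dy":-4.2,"dz":0,"ax":0,"ay":0,"az":-0.1},{"dx":0.75,"dy":-4.2,"dz":0,"ax":0,"ay":0,"az":-0.1},{"dx":0.75,"dy":-4.2,"dz":0,"ax":0,"ay":0,"az":-0.1},{"dx":0.75,"dy":-4.2,"dz":0,"ax":0,"ay":0,"az":-0.1},{"dx":0.3,"dy":-2,"dz":0,"ax":0,"ay":0,"az":-0.05},{"dx":0,"dy":0,"dz":0,"ax":0,"ay":0,"az":0},{"dx":0,"dy":0,"dz":0,"ax":0,"ay":0,"az":0}]}}

```text
time_s: 6.82
position: [565.1, -185.7, 190.0]
orientation: [[0.909, 0.417, -0.023], [0.418, -0.908, 0.018], [-0.013, -0.026, -1.0]]
wrist_force: [-0.6, 0.6, -1.4]
finger_gap: 11.2
```

>>> {"api": "step_arm", "payload": {"deltas": [{"dx":0.46,"dy":0.74,"dz":0,"ax":-0.018,"ay":-0.023,"az":0.049},{"dx":0,"dy":0,"dz":0,"ax":0,"ay":0,"az":0},{"dx":0,"dy":0,"dz":-0.8,"ax":0,"ay":0,"az":0},{"dx":0,"dy":0,"dz":0,"ax":0,"ay":0,"az":0},{"dx":0,"dy":0,"dz":0,"ax":0,"ay":0,"az":0}]}}

```text
time_s: 7.45
position: [569.9, -174.5, 181.7]
orientation: [[0.883, 0.469, 0.001], [0.469, -0.883, -0.001], [0.0, 0.001, -1.0]]
wrist_force: [0.1, -0.8, -1.8]
finger_gap: 11.4
```

Run:
```python
from h import *
s=arm.state(); print(s['position'],s['orientation'].round(4).tolist(),s['wrist_force'])
d=grab('scene'); t=grab('top')
a=cv2.resize(d['color'][140:245,160:280,::-1],None,fx=5,fy=5,interpolation=cv2.INTER_CUBIC);cv2.imwrite('pics/c5.png',a)
```

```text
[ 569.94228867 -174.4812702   181.7286143 ] [[0.8831, 0.4691, 0.001], [0.4691, -0.8831, -0.001], [0.0004, 0.0013, -1.0]] [ 0.08265806 -0.84913358 -1.79790239]
```

View pics/c5.png

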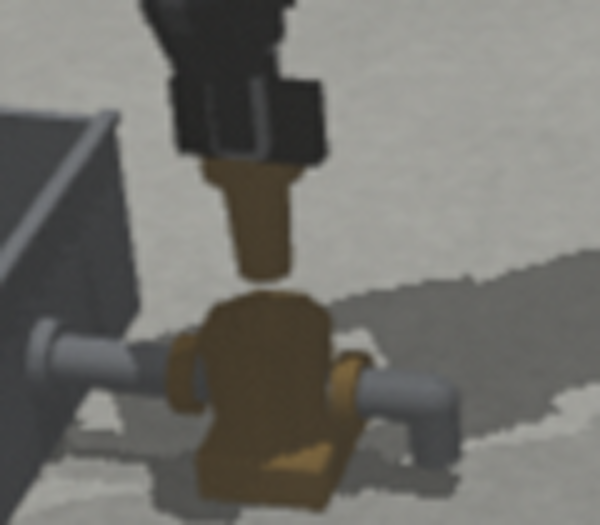

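Run:
```python
from h import *
s=load('scene');f=240/np.tan(np.radians(float(s['fovy'])/2));E=s['extrinsics']
def proj(w):
    c=E[:3,:3].T@(np.array(w)-E[:3,3]); return (s['cx']-f*c[0]/c[2]).round(2), (s['cy']+f*c[1]/c[2]).round(2)
for w in [(569.9,-174.5,101.5),(569.9,-174.5,148.5),(569.7,-178.3,75),(569.7,-178.3,101.5),(579.7,-178.3,75),(569.7,-168.3,75)]: print(w,proj(w))
print('lever/flange/tip px',[(160+x/5,140+y/5) for x,y in((251,120),(253,178),(265,272))])
t=load('top'); cv2.imwrite('pics/c6.png',cv2.resize(t['color'][200:300,430:550,::-1],None,fx=5,fy=5,interpolation=cv2.INTER_CUBIC))
```

```text
(569.9, -174.5, 101.5) (np.float64(211.97), np.float64(193.32))
(569.9, -174.5, 148.5) (np.float64(209.72), np.float64(173.16))
(569.7, -178.3, 75) (np.float64(211.94), np.float64(203.6))
(569.7, -178.3, 101.5) (np.float64(210.71), np.float64(192.65))
(579.7, -178.3, 75) (np.float64(208.42), np.float64(205.72))
(569.7, -168.3, 75) (np.float64(215.41), np.float64(205.28))
lever/flange/tip px [(210.2, 164.0), (210.6, 175.6), (213.0, 194.4)]
```

View pics/c6.png

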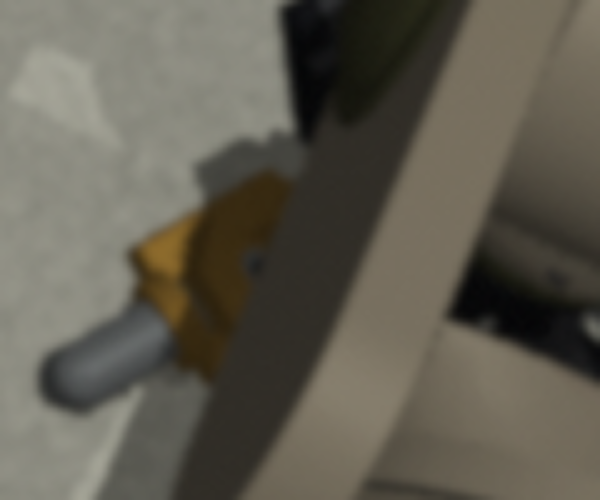

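The tip and the mouth show the same pixel offsets against projection, so TCP and plug axis agree. Centring and lowering.

>>> {"api": "step_arm", "payload": {"deltas": [{"dx":0,"dy":-0.38,"dz":0,"ax":0,"ay":0,"az":0},{"dx":0,"dy":0,"dz":0,"ax":0,"ay":0,"az":0},{"dx":0,"dy":0,"dz":-0.8,"ax":0,"ay":0,"az":0},{"dx":0,"dy":0,"dz":-0.8,"ax":0,"ay":0,"az":0},{"dx":0,"dy":0,"dz":-0.5,"ax":0,"ay":0,"az":0},{"dx":0,"dy":0,"dz":0,"ax":0,"ay":0,"az":0}]}}

```text
time_s: 8.3
position: [569.7, -178.9, 158.8]
orientation: [[0.883, 0.468, 0.0], [0.468, -0.883, -0.001], [-0.0, 0.001, -1.0]]
wrist_force: [-0.4, -0.4, -2.9]
finger_gap: 11.3
```

>>> {"api": "step_arm", "payload": {"deltas": [{"dx":0,"dy":0.05,"dz":-0.5,"ax":0,"ay":0,"az":0},{"dx":0,"dy":0,"dz":-0.5,"ax":0,"ay":0,"az":0},{"dx":0,"dy":0,"dz":-0.2,"ax":0,"ay":0,"az":0},{"dx":0,"dy":0,"dz":0,"ax":0,"ay":0,"az":0}]}}

```text
time_s: 8.8
position: [569.8, -178.3, 146.1]
orientation: [[0.883, 0.469, 0.001], [0.469, -0.883, -0.001], [0.0, 0.001, -1.0]]
wrist_force: [0.4, -0.8, -3.1]
finger_gap: 11.0
```

>>> {"api": "step_arm", "payload": {"deltas": [{"dx":0,"dy":0,"dz":-0.5,"ax":0,"ay":0,"az":0},{"dx":0,"dy":0,"dz":-0.5,"ax":0,"ay":0,"az":0},{"dx":0,"dy":0,"dz":-0.5,"ax":0,"ay":0,"az":0},{"dx":0,"dy":0,"dz":-0.4,"ax":0,"ay":0,"az":0},{"dx":0,"dy":0,"dz":0,"ax":0,"ay":0,"az":0}]}}

```text
time_s: 9.43
position: [570.0, -178.3, 125.8]
orientation: [[0.883, 0.469, 0.001], [0.469, -0.883, -0.001], [0.001, 0.001, -1.0]]
wrist_force: [0.8, 0.7, -2.3]
finger_gap: 11.3
```

>>> {"api": "step_arm", "payload": {"deltas": [{"dx":0,"dy":0,"dz":-0.4,"ax":0,"ay":0,"az":0},{"dx":0,"dy":0,"dz":-0.4,"ax":0,"ay":0,"az":0},{"dx":0,"dy":0,"dz":-0.2,"ax":0,"ay":0,"az":0},{"dx":0,"dy":0,"dz":0,"ax":0,"ay":0,"az":0}]}}

```text
time_s: 9.93
position: [570.5, -178.0, 116.2]
orientation: [[0.883, 0.469, 0.003], [0.469, -0.883, -0.001], [0.002, 0.002, -1.0]]
wrist_force: [-0.1, 0.9, -0.2]
finger_gap: 11.1
```

>>> {"api": "step_arm", "payload": {"deltas": [{"dx":0,"dy":0,"dz":-0.15,"ax":0,"ay":0,"az":0},{"dx":0,"dy":0,"dz":-0.15,"ax":0,"ay":0,"az":0},{"dx":0,"dy":0,"dz":0,"ax":0,"ay":0,"az":0}]}}

```text
time_s: 10.3
position: [570.5, -177.9, 113.6]
orientation: [[0.883, 0.469, 0.003], [0.469, -0.883, -0.001], [0.003, 0.002, -1.0]]
wrist_force: [-0.2, 0.7, 0.6]
finger_gap: 10.9
```

>>> {"api": "step_arm", "payload": {"deltas": [{"dx":0,"dy":0,"dz":-0.1,"ax":0,"ay":0,"az":0},{"dx":0,"dy":0,"dz":-0.1,"ax":0,"ay":0,"az":0}]}}

```text
time_s: 10.55
position: [570.6, -177.8, 111.9]
orientation: [[0.883, 0.469, 0.004], [0.469, -0.883, -0.001], [0.003, 0.003, -1.0]]
wrist_force: [-1.3, 3.8, 5.6]
finger_gap: 10.9
```

>>> {"api": "step_arm", "payload": {"deltas": [{"dx":0,"dy":0.05,"dz":-0.05,"ax":0,"ay":0,"az":0},{"dx":0,"dy":0,"dz":-0.05,"ax":0,"ay":0,"az":0}]}}

```text
time_s: 10.8
position: [570.6, -177.7, 111.6]
orientation: [[0.883, 0.469, 0.004], [0.469, -0.883, -0.002], [0.003, 0.004, -1.0]]
wrist_force: [-0.6, 3.0, 6.3]
finger_gap: 10.8
```

>>> {"api": "step_arm", "payload": {"deltas": [{"dx":0,"dy":0.03,"dz":-0.1,"ax":0,"ay":0,"az":0},{"dx":0,"dy":0,"dz":-0.1,"ax":0,"ay":0,"az":0}]}}

```text
time_s: 11.05
position: [570.6, -177.7, 111.0]
orientation: [[0.883, 0.469, 0.005], [0.469, -0.883, -0.003], [0.003, 0.005, -1.0]]
wrist_force: [-2.5, 2.9, 10.4]
finger_gap: 10.8
```

>>> {"api": "step_arm", "payload": {"deltas": [{"dx":0,"dy":0.02,"dz":-0.14,"ax":0,"ay":0,"az":0},{"dx":0,"dy":0,"dz":-0.15,"ax":0,"ay":0,"az":-0.03},{"dx":0,"dy":0,"dz":-0.15,"ax":0,"ay":0,"az":-0.05}]}}

```text
time_s: 11.42
position: [570.6, -177.6, 109.8]
orientation: [[0.918, 0.396, 0.006], [0.396, -0.918, -0.006], [0.004, 0.008, -1.0]]
wrist_force: [-4.5, 3.3, 12.2]
finger_gap: 11.1
```

```bash
python3 -c "
from h import *
s=arm.state();print(s['wrist_force'],s['moment'],s['position'],s['q'].round(3))"
```

```text
[-4.47447042  3.27814756 12.19751512] [0.78296039 0.78610113 0.23318534] [ 570.558327   -177.64852994  109.81118686] [-0.499  0.593  1.374 -0.002  1.167 -0.905]
```

>>> {"api": "step_arm", "payload": {"deltas": [{"dx":-0.04,"dy":0.03,"dz":-0.18,"ax":0.004,"ay":0.004,"az":-0.05},{"dx":-0.02,"dy":0.02,"dz":-0.18,"ax":0.004,"ay":0.004,"az":-0.05},{"dx":0,"dy":0,"dz":-0.18,"ax":0.002,"ay":0.002,"az":-0.05}]}}

```text
time_s: 11.8
position: [570.8, -177.9, 108.9]
orientation: [[0.968, 0.251, 0.001], [0.251, -0.968, 0.0], [0.001, 0.0, -1.0]]
wrist_force: [-4.3, 4.0, 14.8]
finger_gap: 11.3
```

```bash
python3 -c "
from h import *
s=arm.state();print(s['wrist_force'],s['moment'],s['position'],s['q'].round(3))"
```

```text
[-4.31480434  4.00776518 14.83634995] [0.72912329 0.94830266 0.28316628] [ 570.80600896 -177.87193292  108.92113287] [-0.5    0.597  1.369  0.     1.175 -0.754]
```

>>> {"api": "step_arm", "payload": {"deltas": [{"dx":-0.03,"dy":0.03,"dz":-0.2,"ax":0,"ay":0,"az":-0.05},{"dx":-0.03,"dy":0.03,"dz":-0.2,"ax":0,"ay":0,"az":-0.05},{"dx":-0.03,"dy":0.03,"dz":-0.2,"ax":0,"ay":0,"az":-0.05}]}}

```text
time_s: 12.18
position: [570.5, -177.7, 108.3]
orientation: [[0.995, 0.102, 0.005], [0.102, -0.995, -0.005], [0.004, 0.005, -1.0]]
wrist_force: [-4.5, 3.4, 17.2]
finger_gap: 11.1
```

```bash
python3 -c "
from h import *
s=arm.state();print(s['wrist_force'],s['moment'],s['position'],s['q'].round(3))"
```

```text
[-4.53171083  3.4432846  17.1867492 ] [0.67637267 0.92649211 0.45682012] [ 570.50562286 -177.65512928  108.26705937] [-0.499  0.595  1.374 -0.002  1.165 -0.6  ]
```

>>> {"api": "step_arm", "payload": {"deltas": [{"dx":-0.03,"dy":0.03,"dz":-0.2,"ax":0.003,"ay":0.003,"az":-0.05},{"dx":-0.03,"dy":0.03,"dz":-0.2,"ax":0.003,"ay":0.003,"az":-0.05},{"dx":-0.03,"dy":0.03,"dz":-0.2,"ax":0.003,"ay":0.003,"az":-0.05},{"dx":-0.03,"dy":0.03,"dz":-0.2,"ax":0.003,"ay":0.003,"az":-0.05}]}}

```text
time_s: 12.68
position: [570.7, -177.8, 107.8]
orientation: [[0.995, -0.099, 0.0], [-0.099, -0.995, -0.001], [0.0, 0.001, -1.0]]
wrist_force: [-4.2, 2.3, 15.9]
finger_gap: 10.9
```

```bash
python3 -c "
from h import *
s=arm.state();print(s['wrist_force'],s['moment'],s['position'],s['q'].round(3))"
```

```text
[-4.15990044  2.2762881  15.88402121] [0.47594514 0.82738058 0.55825271] [ 570.66923157 -177.79022025  107.82442017] [-5.000e-01  5.980e-01  1.370e+00 -1.000e-03  1.173e+00 -4.000e-01]
```

>>> {"api": "step_arm", "payload": {"deltas": [{"dx":-0.03,"dy":0.03,"dz":-0.22,"ax":0.001,"ay":0.001,"az":-0.05},{"dx":-0.03,"dy":0.03,"dz":-0.22,"ax":0.001,"ay":0.002,"az":-0.05},{"dx":-0.03,"dy":0.03,"dz":-0.22,"ax":0.001,"ay":0.002,"az":-0.05},{"dx":-0.03,"dy":0.03,"dz":-0.22,"ax":0.001,"ay":0.002,"az":-0.05}]}}

```text
time_s: 13.18
position: [570.6, -177.6, 107.3]
orientation: [[0.955, -0.296, 0.0], [-0.296, -0.955, -0.004], [0.001, 0.004, -1.0]]
wrist_force: [-4.9, 4.4, 18.2]
finger_gap: 11.2
```

```bash
python3 -c "
from h import *
s=arm.state();print(s['wrist_force'],s['moment'],s['position'],s['q'].round(3))"
```

```text
[-4.86630053  4.36411691 18.20297583] [0.633414   0.92109201 0.64277399] [ 570.5745382  -177.63373629  107.31706191] [-0.498  0.598  1.372 -0.004  1.17  -0.196]
```

>>> {"api": "step_arm", "payload": {"deltas": [{"dx":-0.03,"dy":0.03,"dz":-0.22,"ax":0.003,"ay":0.001,"az":-0.05},{"dx":-0.03,"dy":0.03,"dz":-0.22,"ax":0.003,"ay":0.001,"az":-0.05},{"dx":-0.03,"dy":0.03,"dz":-0.22,"ax":0.002,"ay":0.001,"az":-0.05},{"dx":-0.03,"dy":0.03,"dz":-0.22,"ax":0.002,"ay":0.001,"az":-0.05}]}}

```text
time_s: 13.68
position: [570.4, -177.6, 107.0]
orientation: [[0.878, -0.479, 0.003], [-0.479, -0.878, -0.002], [0.004, 0.001, -1.0]]
wrist_force: [-5.0, 3.2, 19.5]
finger_gap: 11.2
```

```bash
python3 -c "
from h import *
s=arm.state();print(s['wrist_force'],s['moment'],s['position'],s['q'].round(3))"
```

```text
[-4.95851319  3.17757801 19.4546465 ] [0.63414052 1.11529458 0.80140236] [ 570.43486788 -177.62643863  107.02597526] [-5.000e-01  5.970e-01  1.374e+00 -1.000e-03  1.167e+00  0.000e+00]
```

>>> {"api": "step_arm", "payload": {"deltas": [{"dx":-0.03,"dy":0.02,"dz":-0.2,"ax":0.002,"ay":0.003,"az":-0.05},{"dx":-0.03,"dy":0.02,"dz":-0.2,"ax":0.001,"ay":0.002,"az":-0.05},{"dx":-0.03,"dy":0.02,"dz":-0.2,"ax":0.001,"ay":0.002,"az":-0.05},{"dx":-0.03,"dy":0.02,"dz":-0.2,"ax":0.001,"ay":0.002,"az":-0.05}]}}

```text
time_s: 14.18
position: [570.4, -177.5, 107.1]
orientation: [[0.766, -0.643, 0.0], [-0.643, -0.766, -0.005], [0.003, 0.003, -1.0]]
wrist_force: [-4.6, 3.0, 17.9]
finger_gap: 11.4
```

```bash
python3 -c "
from h import *
s=arm.state();print(s['wrist_force'],s['moment'],s['position'],s['q'].round(3))
d=grab('scene')
cv2.imwrite('pics/c7.png',cv2.resize(d['color'][140:245,160:280,::-1],None,fx=5,fy=5,interpolation=cv2.INTER_CUBIC))"
```

```text
[-4.58337646  2.9853225  17.88770059] [0.75568298 0.82201929 0.83201019] [ 570.44010433 -177.53258236  107.1209265 ] [-0.498  0.598  1.373 -0.004  1.168  0.202]
```

View pics/c7.png

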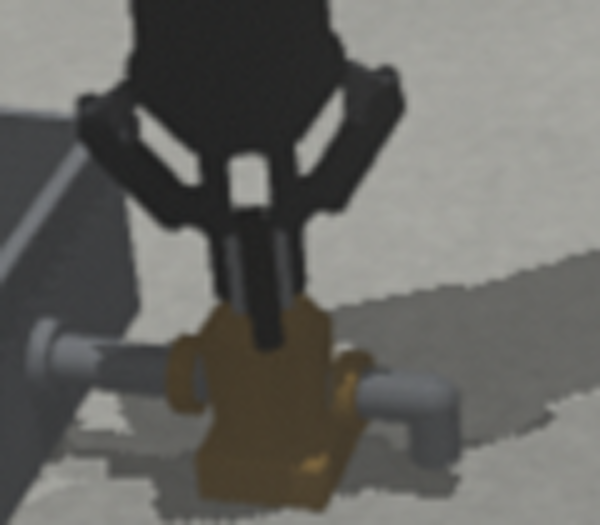

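Gripper and lever turned together, the flange looks seated, and z has levelled at about 107 (home by geometry). Finishing the quarter turn at the same push.

>>> {"api": "step_arm", "payload": {"deltas": [{"dx":-0.03,"dy":0.02,"dz":-0.2,"ax":0.003,"ay":0.001,"az":-0.05},{"dx":-0.03,"dy":0.02,"dz":-0.2,"ax":0.002,"ay":0.001,"az":-0.05},{"dx":-0.03,"dy":0.02,"dz":-0.2,"ax":0.002,"ay":0.001,"az":-0.05},{"dx":-0.03,"dy":0.02,"dz":-0.2,"ax":0.002,"ay":0.001,"az":-0.05}]}}

```text
time_s: 14.72
position: [570.3, -177.6, 107.1]
orientation: [[0.622, -0.783, 0.003], [-0.783, -0.622, -0.003], [0.004, -0.0, -1.0]]
wrist_force: [-3.7, 3.1, 17.2]
finger_gap: 11.2
```

```bash
python3 -c "
from h import *
s=arm.state();print(s['wrist_force'],s['moment'],s['position'],s['q'].round(3))"
```

```text
[-3.69148935  3.07960484 17.15495754] [0.68588042 0.88404639 0.79937791] [ 570.31181519 -177.56739383  107.10544968] [-4.990e-01  5.970e-01  1.374e+00 -1.000e-03  1.166e+00  4.010e-01]
```

>>> {"api": "step_arm", "payload": {"deltas": [{"dx":-0.03,"dy":0.02,"dz":-0.2,"ax":0.001,"ay":0.002,"az":-0.05},{"dx":-0.03,"dy":0.02,"dz":-0.2,"ax":0.001,"ay":0.002,"az":-0.05},{"dx":-0.03,"dy":0.02,"dz":-0.2,"ax":0.001,"ay":0.002,"az":-0.05},{"dx":-0.03,"dy":0.02,"dz":-0.2,"ax":0.001,"ay":0.002,"az":-0.042},{"dx":-0.02,"dy":0.02,"dz":-0.15,"ax":0,"ay":0,"az":0}]}}

```text
time_s: 15.35
position: [570.3, -177.3, 107.3]
orientation: [[0.462, -0.887, 0.003], [-0.887, -0.462, -0.007], [0.007, 0.001, -1.0]]
wrist_force: [-3.6, 1.7, 14.7]
finger_gap: 10.8
```

```bash
python3 -c "
from h import *
s=arm.state();print(s['wrist_force'],s['moment'],s['position'],s['orientation'],s['q'].round(3))"
```

```text
[-3.59950379  1.71492807 14.74481503] [0.72755798 0.82490418 0.30559835] [ 570.26348208 -177.34777754  107.31912424] [[ 0.46153718 -0.88711727  0.00252587]
 [-0.88708978 -0.46154297 -0.00705713]
 [ 0.0074263   0.00101645 -0.99997191]] [-0.498  0.596  1.375 -0.005  1.164  0.596]
```

>>> {"api": "step_arm", "payload": {"deltas": [{"dx":0,"dy":0,"dz":-0.06,"ax":0,"ay":0,"az":0},{"dx":0,"dy":0,"dz":-0.03,"ax":0,"ay":0,"az":0},{"dx":0,"dy":0,"dz":0,"ax":0,"ay":0,"az":0}]}}

```text
time_s: 15.72
position: [570.2, -177.3, 107.9]
orientation: [[0.463, -0.886, 0.003], [-0.886, -0.463, -0.008], [0.008, 0.001, -1.0]]
wrist_force: [1.1, 1.2, 3.3]
finger_gap: 10.9
```

```bash
python3 -c "
from h import *
s=arm.state();print(s['wrist_force'],s['moment'],s['position'],s['orientation'])"
```

```text
[1.08536733 1.18799224 3.33066678] [0.60720006 0.17725166 0.26688468] [ 570.17745643 -177.32110121  107.92362318] [[ 4.62950352e-01 -8.86378414e-01  3.20610429e-03]
 [-8.86344194e-01 -4.62960793e-01 -7.82775774e-03]
 [ 8.42265607e-03  7.82151278e-04 -9.99964223e-01]]
```

>>> {"api": "step_arm", "payload": {"deltas": [{"dx":0,"dy":0,"dz":0,"ax":0,"ay":0,"az":0},{"dx":0,"dy":0,"dz":0,"ax":0,"ay":0,"az":0},{"dx":0,"dy":0,"dz":0,"ax":0,"ay":0,"az":0},{"dx":0,"dy":0,"dz":0,"ax":0,"ay":0,"az":0},{"dx":0,"dy":0,"dz":0,"ax":0,"ay":0,"az":0}], "fingers": 0.5}}

```text
time_s: 16.35
position: [570.0, -178.1, 106.8]
orientation: [[0.462, -0.887, 0.002], [-0.887, -0.462, -0.009], [0.009, 0.002, -1.0]]
wrist_force: [0.6, 0.5, 0.1]
finger_gap: 42.9
```

>>> {"api": "step_arm", "payload": {"deltas": [{"dx":0,"dy":0,"dz":1,"ax":0,"ay":0,"az":0},{"dx":0,"dy":0,"dz":3,"ax":0,"ay":0,"az":0},{"dx":0,"dy":0,"dz":5,"ax":0,"ay":0,"az":0},{"dx":-3,"dy":0,"dz":5,"ax":0,"ay":0,"az":0},{"dx":-5,"dy":0,"dz":2,"ax":0,"ay":0,"az":0},{"dx":-5,"dy":0,"dz":0,"ax":0,"ay":0,"az":0},{"dx":-3,"dy":3,"dz":0,"ax":0,"ay":0,"az":0},{"dx":0,"dy":0,"dz":0,"ax":0,"ay":0,"az":0},{"dx":0,"dy":0,"dz":0,"ax":0,"ay":0,"az":0}]}}

```text
time_s: 17.48
position: [405.2, -147.3, 277.3]
orientation: [[0.462, -0.887, 0.009], [-0.887, -0.462, -0.015], [0.017, -0.001, -1.0]]
wrist_force: [0.8, 0.5, -0.1]
finger_gap: 42.6
```

Run:
```python
from h import *
d=grab('scene'); t=grab('top')
a=cv2.resize(d['color'][150:245,160:280,::-1],(480,380),interpolation=cv2.INTER_CUBIC)
b=cv2.resize(t['color'][205:300,430:550,::-1],(480,380),interpolation=cv2.INTER_CUBIC)[:220]
cv2.imwrite('pics/c8.png',np.vstack([a,b]))
```

```text
(no output)
```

View pics/c8.png

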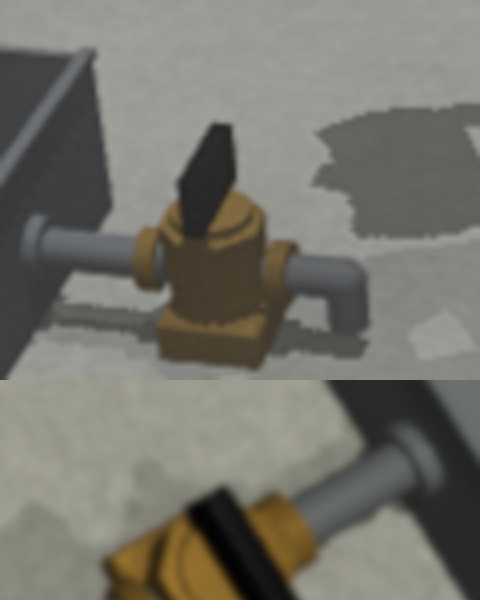

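Run:
```python
from h import *
d=load('top');R=d['range_z'];V,U=np.mgrid[0:480,0:640]; f=240/np.tan(np.radians(float(d['fovy'])/2)); E=d['extrinsics']
P=np.stack([(U-d['cx'])/f*R,-(V-d['cy'])/f*R,-R],-1)@E[:3,:3].T+E[:3,3]
s=P[215:285,460:520]; q=s[(s[...,2]>108)&(s[...,2]<130)&(R[215:285,460:520]>0)]
print(len(q),cv2.minAreaRect(q[:,:2].astype(np.float32)),np.median(q[:,2]))
v=cv2.PCACompute(q[:,:2].astype(np.float32),None)[1][0]; print(np.degrees(np.arctan2(v[1],v[0])))
g=P[215:285,460:520]; m=(g[...,2]>70)&(g[...,2]<90); print('flange top',np.percentile(g[m][:,2],[10,50,75,90]))
b=np.load('P.npy'); print(np.nanmedian(b[305,208:216,2]))
```

```text
339 ((570.9861450195312, -177.06301879882812), (59.5665397644043, 13.291979789733887), 27.757633209228516) 115.51933166272192
28.255981
flange top [73.54953458 79.55177271 82.48630386 84.10393341]
64.90706144663329
```

```bash
python3 -c "
from h import *
print(arm.job_done())"
```

```text
the job is handed in; nothing more can be done
None
```

The plug is home in the drain tap and shut, and the job is handed in at about 17.5 s of the 56 s allowed. I took the black-lever plug from the rack and set it in the tap with its lever along the pipe. I then pressed and turned it a quarter turn, let go and backed the arm away.

- **Push:** the wrist read 12–15 N for the first 13° of the turn or so. After that it was about 16–19.5 N, below the 26 N that damages the seat. I only read the force at the end of each move.
- **Height:** about a second after release the lever's top measured 115.5 mm. Fully home is 115 mm, and the same camera read 0.5 mm high on the rack, so the plug has stayed down against the spring.
- **Lever angle:** it measured 28.3°, against 27.5° for straight across the pipe as I measured it.
- **Disagreements:** the twisting moment at the wrist reached about 0.8 N m late in the turn, above the 0.2–0.5 N m expected. A sideways force of about 5 N came with it, so the plug was slightly off line while wedging. The depth reading of the flange's top was too scattered to use; in the picture the flange sits flush on the barrel.
- **Other things:** I saw no contact with them in the pictures during the grasp and lift, but I did not check them again at the end.

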